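# Clip the thermometer box shut and stow it under the weighted arm

### The job

Draw the white thermometer box out from under the spice rack, set it down and press its three orange lid tabs fully down. Then slide it, tapered nose first, under the weighted arm on top of the blue ice-pack shell in the wooden tray, square and centred, until its nose reaches the tray's backboard, and let go so that the arm holds the pile down. Leave everything else where it stands.

Things in the scene. Friction and masses are not known exactly. Their poses are not given: they have to be found in the camera images.
- thermo_box: white plastic thermometer box, 150 long (its x) x 46 wide (its y) x 24 high, about 0.11 kg; origin at the centre of its underside, z up, +x towards the tapered nose. The sides are plain and parallel along the whole length; the top slopes down over the last 28 mm at the nose, from 24 to 8 mm high; the tail is blunt. Starts flat on the table, tail under the rack's deck, about 80 to 92 mm of the nose end standing out of the rack's front
- box_nose (a point): lowest front edge of the box's nose, middle of its width (box frame x = +75, y = 0, z = 0 mm)
- tab_left_top (a point): centre of the top of the orange tab at the box's left rim (box frame x = +30, y = +14 mm); tabs are 14 x 12 mm, and their tops stand 6.5 mm above the 24 mm lid when up, 0.5 mm when fully down
- tab_right_top (a point): the same for the tab at the right rim (box frame x = -20, y = -14 mm)
- tab_tail_top (a point): the same for the tab at the tail rim (box frame x = -67, y = 0 mm)
- tab_left (a joint): travel of the left tab: near 0 up, 0.006 m fully down; moves straight down under about 4 N and stays where it is pressed
- tab_right (a joint): the same for the right tab
- tab_tail (a joint): the same for the tail tab
- rack: fixed wooden spice rack, 110 deep (x) x 200 wide (y) x 185 high with the jars on its upper tier; origin at the centre of its foot on the table; its front faces its -x. Open foot: two 8 mm side panels at y = +-96 mm and a deck from 50 to 62 mm high, front edge at x = -55 mm, with a rail up to 86 mm; upper tier only over x = +10 to +55 mm
- keeper: fixed wooden tray that holds a pile under a weighted arm, 108 wide (y); origin at the centre of the underside on the table, z up, open front towards its -x, backboard at +x. Floor 10 mm thick from x = -77 to +78 mm; side walls only up to 24 mm high at y = +-50 mm, front ledge up to 16 mm high at x = -73 mm; front face of the backboard at x = +75 mm, 56 mm high, which stops the box's nose
- keeper_arm (a joint): angle of the weighted steel arm about a hinge along y at x = +95, z = 45 mm in the tray's frame: about 0 while resting on the ice pack, grows as the arm lifts, about 0.25 when it rests on the full height of the box; the arm falls back by its own weight (about 1.5 N at its bar) and swings up to 0.6 rad at most. A red weight (36 mm across, 22 mm high) sits on the arm, its top about 115 mm above the table at rest and 130 mm on the box
- press_bar (a point): underside of the arm's 30 mm wide cross bar, which presses on the pile: at rest tray frame x = 0, y = 0, z = 30 mm
- press_lip (a point): front end of the 30 mm wide upturned lip ahead of the bar, on its upper side, at rest tray frame x = -30, y = 0, z = 48 mm; it slopes about 30 degrees up towards the front, the front of its underside about 47 mm high, so that a low nose pushed level over the ice pack lifts the arm
- ice_pack: blue ice-pack shell, stiff, 133 x 84 x 20 mm, lying in the tray under the arm with 2 to 4 mm play; origin at the centre of its underside, its top 30 mm above the table
- bottle_a: amber glass bottle, 42 mm across, 85 high, standing on the rack's deck; origin at its underside; leave alone
- bottle_b: second amber bottle, the same size; leave alone
- bell: white ceramic bell, 52 mm across, 67 high; origin at its underside; leave alone
- nail_file: steel nail file with black handle, 135 long (x) x 14 x 6 mm, flat on the table; origin at its underside; leave alone
- mug: blue mug, 76 mm across, 85 high, handle at +y; origin at its underside; leave alone
- bowl: steel bowl, 120 mm across, 45 high; origin at its underside; leave alone
Mind the look-alikes: they are no part of the job. Several things have the shape of the thermo_box; the one meant has the colours described above. What is meant by the ice_pack is not turquoise, and is the smaller of those in its own colour.

How it is judged:
By the outcome, as a careful person would: the job done as asked, in the order asked, and still so for the second after the job is handed in, with the robot touching nothing.
It also fails if it takes over 64 s, if anything falls off the work surface, if the arm or the gripper's body presses on something with over 40 N, if the wrist force passes 120 N, or if a joint passes its speed limit or range.

### The arm

A 6-joint arm with a two-finger parallel gripper is mounted at the origin on the work surface. World frame = base frame: x ahead of the robot, y to its left, z up, the work surface at z = 0. Lengths are in m, angles in rad, forces in N, time in s.
With the tool pointing down it reaches from about 0.275 to 0.975 m from the base axis. Payload 8.4 kg.
Tool frame: the origin (TCP) lies on the centre line of the jaws, within the pads' length; the fingertips stand 25 mm ahead of it and the grasp point (between the pads) lies 6 mm ahead of it; z points along the fingers, y is the line along which they close (so a half turn about z gives the same grasp; the last joint's range is limited). The gripper opens to 92 mm and grips with 3 to 60 N. Pads are 20 mm wide; open, the fingers measure 128 mm over their backs; the gripper's body (75 mm by 189 mm) begins 69 mm behind the grasp point.
Start: joints at [1.32, 0.353, 1.633, -0, 1.155, -0.002], TCP at [0.154, 0.606, 0.24] pointing down, gripper open.
Joint ranges: [-2.63, 2.63], [-0.92, 2.1], [0.06, 2.66], [-1.3, 4.44], [0, 2.69], [-3.02, 3.02]. Speed limits (rad/s): [2.22, 2.22, 2.79, 3.14, 3.14, 3.14].

### API

Orientations are given as a rotation vector (axis times angle).
In Python, from workcell import status, vision, ctrl, look_for, cut_out, landmark_of gives the robot as it stands.
- The arm moves only by the tool play_rows, never from a script. Its argument "deltas" is text: rows parted by semicolons, each of 7 numbers parted by spaces: the finger opening in m, from 0 to 0.0919, then the shift along the tool's x, y, z in m, then the turn, a rotation vector about the tool's x, y, z in degrees. A call has 1 to 12 rows; each row is the pose to reach, as a shift and turn from the pose commanded when the call began, along the tool's axes at that moment; what a row does not reach only later rows make up. A row lasts 1/8 s, in which the tool goes at most 62.5 mm and 10.7 degrees, less where a joint would pass 70% of its speed; a pose out of reach is approached as far as the arm can. A call with a gripper value outside its range is refused whole. The fingers move at their own pace and stop on an object; "newtons" is the grip in N (left out, the last holds). Time passes only in rows, so rows that repeat a pose let the fingers close. It gives the time, the measured TCP pose, the force, the opening and the grip force at its end, in the units of the state.
- status.read_state(): the state, without advancing time (a new reading comes with each control period).
- vision.read_camera(name): name is "scene" or "top"; returns the picture (420x560x3 uint8, red, green, blue); there is no depth.
- vision.camera_params(name): a dict with "intrinsics" (3x3 intrinsics, pixels), "eye" and "orientation" of the camera in the world. Camera axes: x right, y up, looking along -z (the intrinsics and any distortion apply to the point x, -y, -z); pixel columns grow to the right and rows downward; lengths in m; the calibration is good to about 2 mm. A picture is of the moment at which its call begins. camera_params takes no time and is no camera call.
- ctrl.job_done(): hands the job in; it is judged then, once.
Trained networks look in the newest picture that a camera, given by its name, has taken for a name from the list of things; names that differ only in an ending like _2 or _b are one class to them, and where a whole thing is asked for, a point or a joint stands for the part that bears it (a point fixed in the world has none). Each returns a list of dicts, best first, with "score" (0 to 1); they miss things now and then, are a little off and sometimes report something else, mostly with a low value. They report only what shows in the picture. A call takes as long as a camera call. They do not tell look-alikes from the thing itself.
- look_for(query, camera): "box" ([left, top, right, bottom] in pixels, round what is visible of it).
- cut_out(query, camera): "pixels" (420x560 bool, what is visible of it) and "box" ([left, top, right, bottom] in pixels, round what is visible of it).
- landmark_of(query, camera): "at" ([column, row] in pixels: a listed point, or the origin of a listed thing).
The state is a dict: "clock": time; "q": joint angles; "qvel": joint speeds; "joint_torque": joint torques, N m; "position": TCP position; "ee_rot": TCP orientation; "wrist_force": force on the tool from outside, world axes, zero at the start; "ft_torque": the same for the moment, N m; "grip_width": opening from 0.0 (shut) to 1.0 (fully open); "grip_force": force on a finger pad.
Only numpy, scipy, OpenCV 4.12 (cv2) and the standard library are available. Lean on these libraries where they do the work, as an engineer would, in place of code of your own. Each camera call takes 0.05 s, during which the arm holds its last target. There are 200 camera calls.

## Working session

There is one attempt and no reset: what is moved stays moved. The work goes in short steps, Python scripts to look and compute and a tool call to move; the robot and the scene stay as the last step left them, time stands still between calls to the robot, and variables do not carry over. Pictures are saved under pics/ and viewed, at most 12 in all, crops included, and the job is handed in when it is done.

Besides the shell and the picture viewer there is one more tool, called as a command line: name --argument value ..., lists and objects as JSON in quotes. play_rows: Moves the arm, as the interface text tells. Its arguments: {"type":"object","properties":{"deltas":{"type":"string"},"newtons":{"type":"number"}},"required":["deltas"]}

```bash
mkdir -p pics; cat > h.py <<'E'
import numpy as np, cv2
from workcell import status, vision, ctrl, look_for, cut_out, landmark_of
def snap(cam,name=None):
    im=vision.read_camera(cam)
    if name: cv2.imwrite('pics/'+name,cv2.cvtColor(im,cv2.COLOR_RGB2BGR))
    return im
def proj(cam,P):
    c=vision.camera_params(cam);K=np.array(c['intrinsics']);R=np.array(c['orientation']);e=np.array(c['eye'])
    p=(np.atleast_2d(P)-e)@R; p=p*[1,-1,-1]; q=p@K.T; return q[:,:2]/q[:,2:]
def ray(cam,uv,z):
    c=vision.camera_params(cam);K=np.array(c['intrinsics']);R=np.array(c['orientation']);e=np.array(c['eye'])
    uv=np.atleast_2d(uv); d=np.c_[uv,np.ones(len(uv))]@np.linalg.inv(K).T; d=d*[1,-1,-1]; d=d@R.T
    z=np.broadcast_to(z,len(uv)); return e+d*((z-e[2])/d[:,2])[:,None]
E
python3 - <<'E'
from h import *
for c in('scene','top'):
    p=vision.camera_params(c);print(c,p)
    snap(c,c+'0.png')
    for n in ['thermo_box','rack','keeper','ice_pack','box_nose','tab_left_top','tab_right_top','tab_tail_top','press_bar','press_lip']:
        print(n,[(np.round(d['at']).tolist(),round(d['score'],2)) for d in landmark_of(n,c)][:5])
print(status.read_state())
E
```

```text
scene {'intrinsics': array([[541.94272026,   0.        , 280.86108   ],
       [  0.        , 541.94272026, 215.3992475 ],
       [  0.        ,   0.        ,   1.        ]]), 'eye': array([0.96407461, 0.68606966, 1.47397244]), 'orientation': array([0.20350077, 0.67283907, 2.51645154])}
thermo_box [([268.0, 142.0], 0.84), ([251.0, 190.0], 0.79), ([182.0, 213.0], 0.64)]
rack [([233.0, 200.0], 0.69), ([303.0, 287.0], 0.25)]
keeper [([294.0, 298.0], 0.94)]
ice_pack [([290.0, 296.0], 0.91), ([392.0, 258.0], 0.75), ([314.0, 356.0], 0.75), ([292.0, 294.0], 0.7)]
box_nose [([270.0, 177.0], 0.8), ([162.0, 227.0], 0.78), ([276.0, 155.0], 0.66), ([213.0, 109.0], 0.6)]
tab_left_top [([170.0, 217.0], 0.57)]
tab_right_top [([178.0, 202.0], 0.55)]
tab_tail_top [([190.0, 194.0], 0.35)]
press_bar [([292.0, 293.0], 0.67)]
press_lip [([304.0, 287.0], 0.86)]
top {'intrinsics': array([[419.28213125,   0.        , 278.32100824],
       [  0.        , 419.28213125, 199.71535082],
       [  0.        ,   0.        ,   1.        ]]), 'eye': array([ 0.39976106, -0.02101615,  1.17212305]), 'orientation': arra
[... 682 characters left out ...]
'clock': 1.1, 'q': array([ 1.31958823e+00,  3.53022881e-01,  1.63337290e+00,  1.91724879e-05,
        1.15518429e+00, -2.40954630e-03]), 'qvel': array([-4.54815415e-04,  1.59424324e-03,  7.30039429e-05,  5.22516698e-04,
       -5.43504004e-04, -1.65042220e-03]), 'joint_torque': array([-1.10360552e-04, -5.93739688e+01, -3.34591806e+01,  6.96944213e-02,
        1.57203275e-02, -1.88490316e-05]), 'position': array([0.15390544, 0.60577719, 0.23958028]), 'ee_rot': array([-3.89814750e-01, -3.11729844e+00, -2.30940134e-05]), 'wrist_force': array([-0.32376771,  0.62069207, -0.55005728]), 'ft_torque': array([-0.04115973, -0.02049263, -0.00664842]), 'grip_force': 0.0, 'grip_width': 0.9968772340985148}
```

View pics/scene0.png

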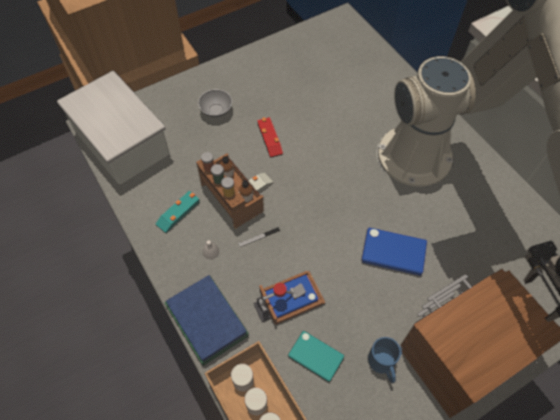

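View pics/top0.png

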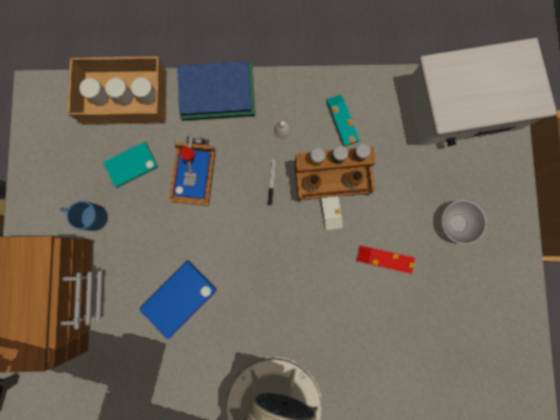

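The scene picture shows the tray with the red weight at (290,297), the rack at (232,190) and the white box's nose out of its front at (260,183). In the top picture the box nose is at (332,228), the rack at (335,175) and the tray at (193,173). The tray's backboard is at its upper end, so the box has to turn half round.

```bash
sed -i "s/R=np.array(c\['orientation'\])/R=cv2.Rodrigues(np.array(c['orientation']))[0]/" h.py
python3 - <<'E'
from h import *
im={}
for c in('scene','top'):
    im[c]=snap(c)
    print(c,'tcp',proj(c,[.154,.606,.24]).round(), 'base',proj(c,[0,0,0]).round())
    for n,z in [('keeper',0),('ice_pack',.01),('press_bar',.03),('press_lip',.048),('box_nose',0),('rack',0),('bottle_a',.062),('nail_file',0),('bell',0)]:
        print(n,[(ray(c,d['at'],z)[0,:2].round(4).tolist(),round(d['score'],2)) for d in landmark_of(n,c)][:4])
    for n,z in [('keeper',.02),('ice_pack',.03),('thermo_box',.024),('rack',.07)]:
        for d in cut_out(n,c)[:4]:
            m=d['pixels'].astype(np.uint8)
            cs=max(cv2.findContours(m,0,2)[0],key=cv2.contourArea)
            w=ray(c,cs[:,0].astype(float),z)[:,:2].astype(np.float32)
            print('  cut',n,round(d['score'],2),'col',im[c][d['pixels']].mean(0).round(),'rect',[np.round(v,3) for v in cv2.minAreaRect(w)], cv2.boxPoints(cv2.minAreaRect(w)).round(3).tolist() if n!='rack' else '')
for c,b in(('top',(145,130,390,245)),('scene',(190,150,335,330))):
    x=im[c][b[1]:b[3],b[0]:b[2]]; k=3.2 if c=='top' else 3.2
    cv2.imwrite(f'pics/{c}1.png',cv2.resize(x[...,::-1],None,fx=k,fy=k,interpolation=2))
E
```

```text
scene tcp [[542. 296.]] base [[414. 156.]]
keeper [([0.6191, 0.2295], 0.76)]
ice_pack [([0.6622, 0.3872], 0.95), ([0.2891, 0.2578], 0.82), ([0.6272, 0.2141], 0.74), ([0.6091, -0.1706], 0.33)]
press_bar [([0.6204, 0.2158], 0.64)]
press_lip [([0.5844, -0.2263], 0.43), ([0.5999, 0.0188], 0.2)]
box_nose [([0.4004, -0.2398], 0.92), ([0.8492, -0.1902], 0.75), ([0.4617, -0.1721], 0.61), ([0.5649, 0.2044], 0.41)]
rack [([0.6105, -0.1735], 0.91)]
bottle_a [([0.5841, -0.114], 0.54), ([0.595, -0.2127], 0.5)]
nail_file [([0.6049, -0.0027], 0.5)]
bell [([0.5398, -0.1707], 0.66), ([0.7582, -0.0391], 0.62)]
  cut keeper 0.65 col [114.  86.  77.] rect [array([0.637, 0.214]), array([0.126, 0.191]), np.float64(79.863)] [[0.5320000052452087, 0.16899999976158142], [0.7200000286102295, 0.13500000536441803], [0.7419999837875366, 0.25999999046325684], [0.5550000071525574, 0.2930000126361847]]
  cut ice_pack 0.96 col [ 68.  86. 130.] rect [array([0.627, 0.222]), array([0.088, 0.132]), np.float64(86.097)] [[0.5580000281333923, 0.18299999833106995], [0.6899999976158142, 0.17399999499320984], [0.69599997997283
[... 3561 characters left out ...]
5104]]
  cut thermo_box 0.86 col [169.  43.  28.] rect [array([ 0.381, -0.31 ]), array([0.157, 0.048]), np.float64(76.966)] [[0.3400000035762787, -0.38100001215934753], [0.3869999945163727, -0.3919999897480011], [0.421999990940094, -0.23899999260902405], [0.37599998712539673, -0.2280000001192093]]
  cut thermo_box 0.56 col [169. 162. 142.] rect [array([ 0.511, -0.167]), array([0.093, 0.053]), np.float64(5.516)] [[0.4620000123977661, -0.14499999582767487], [0.46700000762939453, -0.1979999989271164], [0.5600000023841858, -0.1889999955892563], [0.5550000071525574, -0.13600000739097595]]
  cut rack 0.63 col [119.  84.  54.] rect [array([ 0.616, -0.174]), array([0.139, 0.218]), np.float64(3.459)]
```

View pics/top1.png

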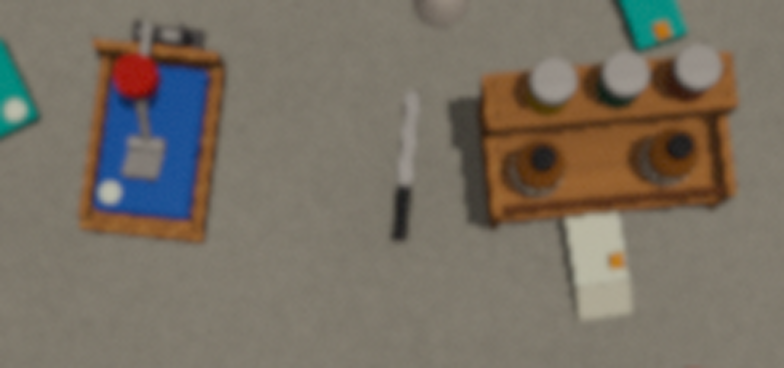

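View pics/scene1.png

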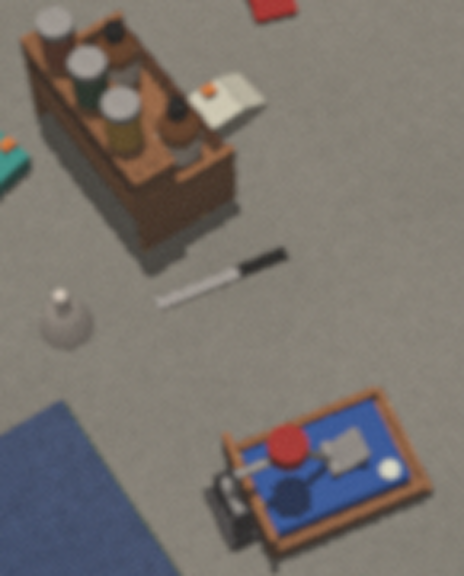

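The crops show the box sticking out about 88 mm at about 7°, with its nose at (605,318) in the top crop. The tray is clear, with the weight near the backboard and the bar at mid-tray.

```bash
cat >> h.py <<'E'
from scipy.spatial.transform import Rotation as Ro
def go(x,y,z,az,s=None):
    "print tool-frame delta from present pose to TCP (x,y,z), pointing down, tool y at azimuth az deg"
    s=s or status.read_state(); R=Ro.from_rotvec(s['ee_rot']).as_matrix(); a=np.deg2rad(az)
    T=np.array([[-np.sin(a),np.cos(a),0],[np.cos(a),np.sin(a),0],[0,0,-1]])
    print('shift',(R.T@(np.array([x,y,z])-s['position'])).round(4),'turn',np.rad2deg(Ro.from_matrix(R.T@T.T).as_rotvec()).round(1),'clock',round(s['clock'],2))
E
sed -i 's/T.T).as/T.T).as/; s/R.T@T.T/R.T@T.T/' h.py
python3 - <<'E'
from h import *
go(.154,.606,.44,75.6); go(.35,.2,.40,20); go(.502,-.168,.20,-83)
s=status.read_state()
E
```

```text
shift [-0.      0.0003 -0.2004] turn [-0.  -0.   0.1] clock 2.5
shift [-0.29   -0.345  -0.1604] turn [-0.  -0.  55.7] clock 2.5
shift [-0.5279 -0.6642  0.0396] turn [ -0.    0.  158.7] clock 2.5
```

play_rows --deltas "0.0919 0 0 -0.2 0 0 0;0.0919 0 0 -0.2 0 0 0;0.0919 0 0 -0.2 0 0 0;0.0919 0 0 -0.2 0 0 0;0.0919 -0.29 -0.345 -0.16 0 0 56;0.0919 -0.29 -0.345 -0.16 0 0 56;0.0919 -0.29 -0.345 -0.16 0 0 56;0.0919 -0.29 -0.345 -0.16 0 0 56;0.0919 -0.29 -0.345 -0.16 0 0 56;0.0919 -0.29 -0.345 -0.16 0 0 56;0.0919 -0.29 -0.345 -0.16 0 0 56;0.0919 -0.29 -0.345 -0.16 0 0 56"

```text
clock: 4.0
position: [0.3505, 0.1971, 0.3986]
ee_rot: [-1.813, -2.566, 0.002]
wrist_force: [-0.5, 0.6, 1.3]
grip_width: 1.001
grip_force: 0.0
```

```bash
python3 -c "
from h import *
go(.502,-.168,.16,-83);print(status.read_state()['q'])"
```

```text
shift [-0.3945  0.0211  0.2389] turn [-0.000e+00  1.000e-01  1.025e+02] clock 4.0
[ 5.08958167e-01 -1.40733187e-01  1.84437360e+00 -5.72524934e-04
  1.43923289e+00  1.68416418e-01]
```

play_rows --deltas "0.0919 -0.394 0.021 0.1 0 0 102.5;0.0919 -0.394 0.021 0.1 0 0 102.5;0.0919 -0.394 0.021 0.1 0 0 102.5;0.0919 -0.394 0.021 0.1 0 0 102.5;0.0919 -0.394 0.021 0.1 0 0 102.5;0.0919 -0.394 0.021 0.1 0 0 102.5;0.0919 -0.394 0.021 0.2 0 0 102.5;0.0919 -0.394 0.021 0.239 0 0 102.5;0.0919 -0.394 0.021 0.239 0 0 102.5;0.0919 -0.394 0.021 0.239 0 0 102.5;0.0919 -0.394 0.021 0.239 0 0 102.5;0.0919 -0.394 0.021 0.239 0 0 102.5"

```text
clock: 5.5
position: [0.5032, -0.1633, 0.1607]
ee_rot: [-3.135, -0.203, -0.0]
wrist_force: [0.3, 0.5, -0.1]
grip_width: 1.003
grip_force: 0.0
```

```bash
python3 -c "
from h import *
im=snap('top','t2.png');im2=snap('scene','s2.png')
a=cv2.resize(im[130:270,250:400],None,fx=3.5,fy=3.5)[...,::-1];b=cv2.resize(im2[120:260,180:300],None,fx=2.3,fy=3.5)[...,::-1]
cv2.imwrite('pics/c2.png',np.hstack([a,b]))
go(.502,-.168,.028,-83)"
```

```text
shift [-0.0019  0.0043  0.1329] turn [ 0.  -0.   0.4] clock 5.6
```

View pics/c2.png

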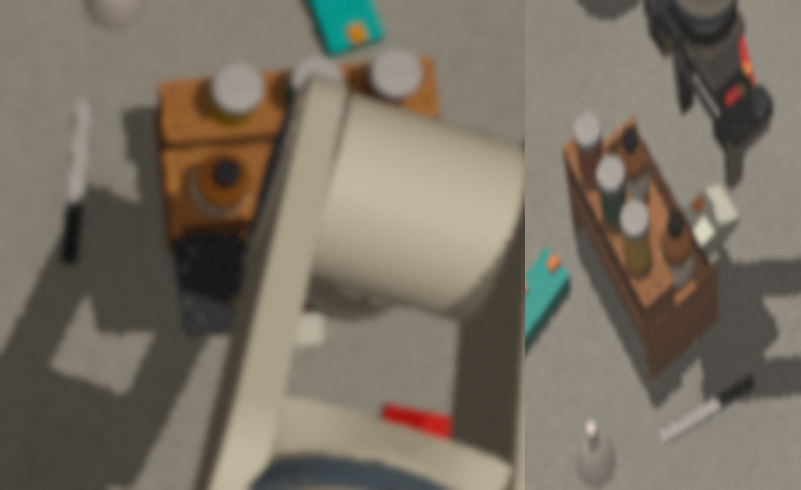

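play_rows --deltas "0.0919 0.003 0.005 0.06 0 0 0;0.0919 0.003 0.005 0.10 0 0 0;0.0919 0.003 0.005 0.12 0 0 0;0.0919 0.003 0.005 0.131 0 0 0;0.0919 0.003 0.005 0.131 0 0 0;0.03 0.003 0.005 0.131 0 0 0;0.03 0.003 0.005 0.131 0 0 0;0.03 0.003 0.005 0.131 0 0 0;0.03 0.003 0.005 0.131 0 0 0;0.03 0.003 0.005 0.131 0 0 0" --newtons 15

```text
clock: 6.85
position: [0.5066, -0.1684, 0.0297]
ee_rot: [3.135, 0.199, 0.0]
wrist_force: [-0.4, 0.7, 3.2]
grip_width: 0.497
grip_force: 15.0
```

```bash
python3 -c "
from h import *
s=status.read_state();p=s['position'];print(p)
go(p[0]-.11,p[1]-.0135,p[2],-83);go(p[0]-.12,p[1]-.0135,p[2]+.1,-83)"
```

```text
[ 0.50656616 -0.16838317  0.02970656]
shift [-0.1108 -0.0005 -0.    ] turn [ 0.  -0.   0.2] clock 6.85
shift [-0.1207 -0.0017 -0.1   ] turn [ 0.  -0.   0.2] clock 6.85
```

play_rows --deltas "0.03 0 0 0 0 0 0;0.03 -0.02 0 -0.001 0 0 0;0.03 -0.045 0 -0.001 0 0 0;0.03 -0.07 0 -0.001 0 0 0;0.03 -0.095 0 -0.002 0 0 0;0.03 -0.11 -0.015 -0.008 0 0 0;0.03 -0.11 -0.045 -0.01 0 0 0;0.03 -0.11 -0.075 -0.01 0 0 0;0.03 -0.11 -0.095 -0.01 0 0 0;0.03 -0.11 -0.1 -0.006 0 0 0;0.03 -0.11 -0.1 -0.002 0 0 0;0.03 -0.11 -0.1 0.0005 0 0 0" --newtons 30

```text
clock: 8.35
position: [0.385, -0.0834, 0.0293]
ee_rot: [-3.135, -0.197, 0.0]
wrist_force: [-8.2, 5.4, 45.0]
grip_width: 0.498
grip_force: 30.0
```

play_rows --deltas "0.03 0 0 0 0 0 0;0.0919 0 0 0 0 0 0;0.0919 0 0 0 0 0 0;0.0919 0 0 0 0 0 0;0.0919 0 0 -0.05 0 0 0;0.0919 0 0 -0.11 0 0 0;0.01 0 0.16 -0.17 0 0 0;0.0 0 0.22 -0.17 0 0 0;0.0 0 0.22 -0.17 0 0 0;0.0 0 0.22 -0.17 0 0 0;0.0 0 0.22 -0.17 0 0 0"

```text
clock: 9.72
position: [0.413, -0.304, 0.1996]
ee_rot: [3.134, 0.194, 0.002]
wrist_force: [-0.3, -0.3, -1.1]
grip_width: 0.477
grip_force: 0.0
```

```bash
cat >m.py <<'E'
from h import *
for c in('scene','top'):
    im=snap(c,f'{c}3.png')
    for n,z in [('box_nose',0),('tab_left_top',.0305),('tab_right_top',.0305),('tab_tail_top',.0305),('thermo_box',0)]:
        print(c,n,[(ray(c,d['at'],z)[0,:2].round(4).tolist(),round(d['score'],2)) for d in landmark_of(n,c)][:5])
    for d in cut_out('thermo_box',c):
        if im[d['pixels']].mean(0).min()<100: continue
        cs=max(cv2.findContours(d['pixels'].astype(np.uint8),0,2)[0],key=cv2.contourArea)
        r=cv2.minAreaRect(ray(c,cs[:,0].astype(float),.02)[:,:2].astype(np.float32)); print(c,round(d['score'],2),r)
print(status.read_state()['position'],status.read_state()['clock'])
E
python3 m.py; python3 -c "
import cv2,numpy as np
a=cv2.imread('pics/top3.png')[150:290,230:400];b=cv2.imread('pics/scene3.png')[100:240,200:370]
cv2.imwrite('pics/c3.png',cv2.resize(np.vstack([a,b]),None,fx=2.1,fy=2.1))"
```

```text
scene box_nose [([0.3555, -0.0822], 0.87), ([0.3939, -0.2465], 0.8), ([0.8482, -0.1801], 0.58)]
scene tab_left_top [([0.5755, -0.1447], 0.6), ([0.3903, -0.0985], 0.49), ([0.8064, -0.1959], 0.37)]
scene tab_right_top [([0.769, -0.2314], 0.37), ([0.609, 0.0112], 0.22)]
scene tab_tail_top [([0.4837, -0.0658], 0.55), ([0.7176, -0.2252], 0.42)]
scene thermo_box [([0.4148, -0.0847], 0.97), ([0.7752, -0.2112], 0.94), ([0.3783, -0.3184], 0.78)]
scene 0.59 ((0.42511603236198425, -0.07526799291372299), (0.15030162036418915, 0.05438677966594696), 6.95078706741333)
top box_nose [([0.3464, -0.0825], 0.94), ([0.8532, -0.1939], 0.86), ([0.3989, -0.2367], 0.54), ([0.3984, -0.0969], 0.21)]
top tab_left_top [([0.3933, -0.0978], 0.45)]
top tab_right_top [([0.4378, -0.0511], 0.55), ([0.7592, -0.2207], 0.38)]
top tab_tail_top [([0.3455, -0.0765], 0.61), ([0.4852, -0.0618], 0.56), ([0.712, -0.2162], 0.56)]
top thermo_box [([0.421, -0.0822], 0.94), ([0.7828, -0.2133], 0.7), ([0.3708, -0.3166], 0.67), ([0.6171, 0.2268], 0.3)]
top 0.96 ((0.41989848017692566, -0.07713459432125092), (0.14891716837882996, 0.048496879637241364), 7.680116653442383)
[ 0.4125639  -0.30112919  0.19911922] 10.425
```

View pics/c3.png

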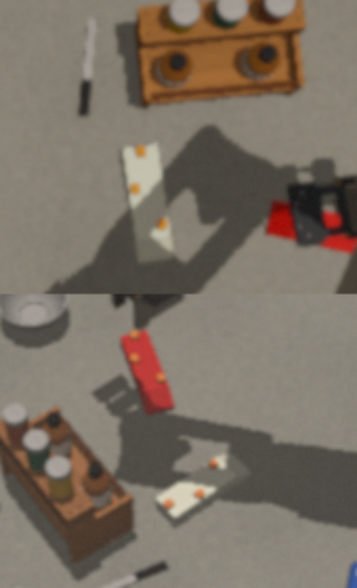

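```bash
python3 - <<'E'
from h import *
for c in('top','scene'):
    im=cv2.imread(f'pics/{c}3.png'); h=cv2.cvtColor(im,cv2.COLOR_BGR2HSV)
    m=cv2.inRange(h,(8,150,120),(18,255,255)); n,_,st,ce=cv2.connectedComponentsWithStats(m)
    for i in range(1,n):
        w=ray(c,ce[i],.0305)[0]
        if st[i,4]>5 and .3<w[0]<.55 and -.14<w[1]<0: print(c,w[:2].round(4),st[i,4])
go(.391,-.097,.08,-83); go(.391,-.097,.0485,-83)
E
```

```text
top [ 0.4866 -0.0683] 11
top [ 0.4374 -0.0617] 8
top [ 0.3916 -0.0956] 11
shift [ 0.0044 -0.2052  0.1191] turn [ 0.  -0.   0.3] clock 10.43
shift [ 0.0044 -0.2052  0.1506] turn [ 0.  -0.   0.3] clock 10.43
```

play_rows --deltas "0 0.005 -0.207 0.05 0 0 0;0 0.005 -0.207 0.05 0 0 0;0 0.005 -0.207 0.05 0 0 0;0 0.005 -0.207 0.05 0 0 0;0 0.005 -0.207 0.05 0 0 0;0 0.005 -0.207 0.1 0 0 0;0 0.005 -0.207 0.135 0 0 0;0 0.005 -0.207 0.144 0 0 0;0 0.005 -0.207 0.147 0 0 0;0 0.005 -0.207 0.149 0 0 0;0 0.005 -0.207 0.150 0 0 0;0 0.005 -0.207 0.150 0 0 0"

```text
clock: 11.92
position: [0.392, -0.0956, 0.0498]
ee_rot: [3.135, 0.199, 0.002]
wrist_force: [-1.9, -2.4, 5.4]
grip_width: 0.005
grip_force: 2.6
```

```bash
python3 -c "
from h import *
s=status.read_state();print(s['position'],s['wrist_force'])
go(.438,-.061,.08,-83);go(.438,-.061,.0485,-83);go(.4865,-.0685,.08,-83)"
```

```text
[ 0.39202728 -0.09563136  0.04983805] [-1.90169724 -2.40436624  5.43598068]
shift [ 0.05   -0.0285 -0.0301] turn [ 0.1 -0.1  0.3] clock 11.93
shift [ 0.05   -0.0285  0.0014] turn [ 0.1 -0.1  0.3] clock 11.93
shift [ 0.0972 -0.0149 -0.03  ] turn [ 0.1 -0.1  0.3] clock 11.93
```

play_rows --deltas "0 0 0 0.001 0 0 0;0 0 0 0.002 0 0 0;0 0 0 0.002 0 0 0"

```text
clock: 12.3
position: [0.3922, -0.0956, 0.0494]
ee_rot: [3.134, 0.199, 0.003]
wrist_force: [-11.4, -1.1, 43.9]
grip_width: 0.007
grip_force: 21.6
```

play_rows --deltas "0 0 0 -0.02 0 0 0;0 0 0 -0.03 0 0 0;0 0.05 -0.0285 -0.03 0 0 0;0 0.05 -0.0285 -0.03 0 0 0;0 0.05 -0.0285 -0.012 0 0 0;0 0.05 -0.0285 -0.006 0 0 0;0 0.05 -0.0285 -0.003 0 0 0;0 0.05 -0.0285 -0.001 0 0 0;0 0.05 -0.0285 -0.0005 0 0 0;0 0.05 -0.0285 -0.0005 0 0 0"

```text
clock: 13.55
position: [0.4368, -0.0607, 0.0494]
ee_rot: [-3.135, -0.198, 0.001]
wrist_force: [-10.1, 4.2, 37.6]
grip_width: 0.002
grip_force: 18.3
```

```bash
python3 -c "
from h import *
s=status.read_state();print(s['position'],s['wrist_force'])
go(.4865,-.0685,.08,-83)"
```

```text
[ 0.43681302 -0.06065734  0.04943138] [-10.06780004   4.21300715  37.60645018]
shift [ 0.0483  0.014  -0.0306] turn [-0.   0.   0.2] clock 13.55
```

play_rows --deltas "0 0 0 -0.02 0 0 0;0 0 0 -0.03 0 0 0;0 0.048 0.014 -0.03 0 0 0;0 0.048 0.014 -0.03 0 0 0;0 0.048 0.014 -0.012 0 0 0;0 0.048 0.014 -0.006 0 0 0;0 0.048 0.014 -0.003 0 0 0;0 0.048 0.014 -0.001 0 0 0;0 0.048 0.014 0 0 0 0;0 0.048 0.014 0 0 0 0"

```text
clock: 14.8
position: [0.4861, -0.0685, 0.0495]
ee_rot: [-3.135, -0.199, 0.001]
wrist_force: [-10.1, 0.3, 31.7]
grip_width: 0.003
grip_force: 15.8
```

play_rows --deltas "0 0 0 -0.02 0 0 0;0 0 0 -0.06 0 0 0;0 0 -0.06 -0.12 0 0 0;0.09 0 -0.12 -0.12 0 0 0;0.09 0 -0.22 -0.12 0 0 0;0.09 0 -0.22 -0.12 0 0 0;0.09 0 -0.22 -0.12 0 0 0;0.09 0 -0.22 -0.12 0 0 0"

```text
clock: 15.8
position: [0.4588, 0.1495, 0.1676]
ee_rot: [3.135, 0.2, -0.0]
wrist_force: [-0.1, -0.7, -0.2]
grip_width: 0.53
grip_force: 0.0
```

```bash
python3 m.py | grep -v tab; python3 -c "
from h import *
import cv2
a=cv2.imread('pics/top3.png')[150:260,230:340];b=cv2.imread('pics/scene3.png')[150:260,240:350]
cv2.imwrite('pics/c4.png',cv2.resize(np.hstack([a,b]),None,fx=3.6,fy=3.6))"
```

```text
scene box_nose [([0.3393, -0.0825], 0.89), ([0.4006, -0.2399], 0.88), ([0.8455, -0.1843], 0.67), ([0.4208, -0.0771], 0.22)]
scene thermo_box [([0.7757, -0.2086], 0.97), ([0.4164, -0.0883], 0.69), ([0.392, -0.3201], 0.62)]
scene 0.62 ((0.4253771901130676, -0.07643744349479675), (0.1503988802433014, 0.055644065141677856), 7.853241443634033)
top box_nose [([0.3414, -0.0733], 0.96), ([0.4015, -0.2423], 0.91), ([0.864, -0.1793], 0.56)]
top thermo_box [([0.4172, -0.0746], 0.81), ([0.3783, -0.3103], 0.77), ([0.7769, -0.2056], 0.65), ([0.5068, 0.4887], 0.62), ([0.6096, -0.0099], 0.56)]
top 0.58 ((0.42050662636756897, -0.07868023961782455), (0.15040762722492218, 0.05157819017767906), 7.138306140899658)
[0.45902786 0.14967317 0.16759921] 16.5
```

View pics/c4.png

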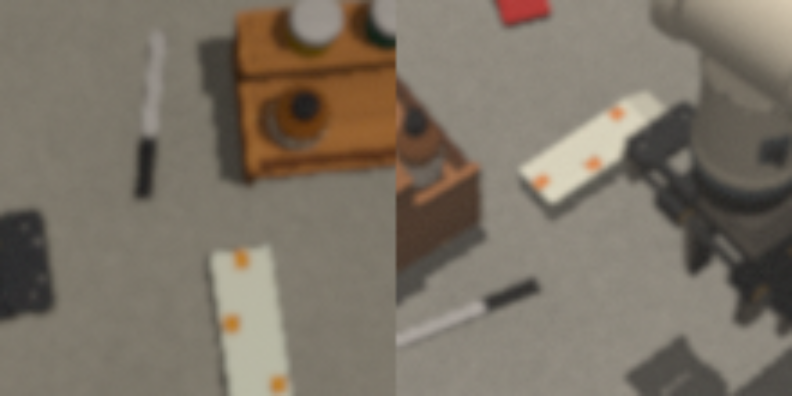

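```bash
cat > fit.py <<'E'
from h import *
from scipy.optimize import minimize
im={c:cv2.imread(f'pics/{c}0.png') for c in('top','scene')}
M={};B={}
for c in im:
    h=cv2.cvtColor(im[c],cv2.COLOR_BGR2HSV); roi=np.zeros(h.shape[:2],np.uint8)
    cv2.fillConvexPoly(roi,cv2.convexHull(proj(c,[(x,y,z) for x in(.52,.73) for y in(.14,.30) for z in(0,.03)]).astype(np.int32)),255)
    b=cv2.inRange(h,(105,130,50),(125,255,255))&roi; w=(cv2.inRange(h,(0,70,40),(20,255,255))|b)&roi
    def big(m):
        cs=max(cv2.findContours(cv2.morphologyEx(m,3,np.ones((3,3),np.uint8)),0,2)[0],key=cv2.contourArea);return cs
    def fill(cs): o=np.zeros(roi.shape,np.uint8); cv2.fillPoly(o,[cv2.convexHull(cs)],1); return o
    M[c]=fill(big(w));B[c]=fill(big(b))
    print(c,'blue',cv2.minAreaRect(ray(c,big(b)[:,0].astype(float),.03)[:,:2].astype(np.float32)))
def soft(c,polys):
    S=8;o=np.zeros((420*2,560*2),np.uint8)
    o=np.zeros((420,560),np.uint8)
    for P in polys: cv2.fillConvexPoly(o,cv2.convexHull(np.round((proj(c,P))*16).astype(np.int32)),255,cv2.LINE_AA,4)
    return o/255.
def cost(p,cams,kind):
    a=np.deg2rad(p[2]);R=np.array([[np.cos(a),-np.sin(a)],[np.sin(a),np.cos(a)]]);t=0
    def blk(x,y,z):
        P=np.array([(i,j,k) for i in x for j in y for k in z])/1000; P[:,:2]=P[:,:2]@R.T+np.array(p[:2]); return P
    for c in cams:
        if kind=='tray': m=soft(c,[np.vstack([blk((-77,-77),(-54,54),(0,16)),blk((-70,78),(-54,54),(0,24)),blk((75,81),(-54,54),(0,56))])]);T=M[c]
        else: m=soft(c,[blk((-66.5,66.5),(-42,42),(12,30))]);T=B[c]
        t+=np.abs(m-T).sum()
    return t
for kind in('tray','ice'):
  for cams in(['top'],['scene'],['top','scene']):
    r=min((minimize(cost,[.622,.22,a],args=(cams,kind),method='Nelder-Mead',options=dict(initial_simplex=[[.622,.22,a],[.634,.22,a],[.622,.23,a],[.622,.22,a+4]])) for a in(-8,-5)),key=lambda r:r.fun)
    print(kind,cams,r.x.round(4),round(r.fun,1))
E
python3 fit.py; python3 -c "
from h import *
go(.4746,-.070,.168,-83);go(.4746,-.070,.030,-83)"
```

```text
top blue ((0.6253418922424316, 0.21763363480567932), (0.08183101564645767, 0.13176314532756805), 82.7615966796875)
scene blue ((0.6254732608795166, 0.21864785254001617), (0.08098557591438293, 0.12424186617136002), 82.7379379272461)
tray ['top'] [ 0.6215  0.2203 -6.7863] 91.7
tray ['scene'] [ 0.6186  0.2162 -6.7806] 157.9
tray ['top', 'scene'] [ 0.6201  0.2198 -6.9021] 283.9
ice ['top'] [ 0.6267  0.2179 -6.447 ] 278.1
ice ['scene'] [ 0.62    0.215  -4.6667] 415.8
ice ['top', 'scene'] [ 0.6271  0.218  -5.0381] 703.5
shift [-0.0122  0.2199 -0.0004] turn [ 0.  -0.   0.2] clock 16.5
shift [-0.0123  0.2199  0.1376] turn [ 0.  -0.   0.2] clock 16.5
```

play_rows --deltas "0.09 -0.012 0.22 0 0 0 0;0.09 -0.012 0.22 0 0 0 0;0.09 -0.012 0.22 0 0 0 0;0.09 -0.012 0.22 0 0 0 0;0.09 -0.012 0.22 0 0 0 0;0.09 -0.012 0.22 0.06 0 0 0;0.09 -0.012 0.22 0.11 0 0 0;0.09 -0.012 0.22 0.13 0 0 0;0.09 -0.012 0.22 0.1375 0 0 0;0.03 -0.012 0.22 0.1375 0 0 0;0.03 -0.012 0.22 0.1375 0 0 0;0.03 -0.012 0.22 0.1375 0 0 0" --newtons 35

```text
clock: 18.0
position: [0.4755, -0.0701, 0.031]
ee_rot: [3.135, 0.199, 0.003]
wrist_force: [0.4, 0.3, 0.8]
grip_width: 0.677
grip_force: 0.0
```

play_rows --deltas "0.03 0 0 0 0 0 0;0.03 0 0 0 0 0 0;0.03 0 0 -0.02 0 0 0;0.03 0 0 -0.06 0 0 0;0.03 0 0 -0.1 0 0 0;0.03 -0.04 -0.05 -0.12 0 0 0;0.03 -0.06 -0.1 -0.12 0 0 0;0.03 -0.06 -0.1 -0.12 0 0 0;0.03 -0.06 -0.1 -0.12 0 0 0"

```text
clock: 19.12
position: [0.4032, 0.0216, 0.1503]
ee_rot: [3.135, 0.2, 0.001]
wrist_force: [0.2, -0.3, -0.7]
grip_width: 0.496
grip_force: 34.9
```

```bash
python3 -c "
from h import *
s=status.read_state();print(s['position'],s['q'])
go(.40,.1,.15,0);go(.40,.24,.15,83.1)"
```

```text
[0.40317814 0.02159488 0.15030289] [ 4.99992488e-02  1.29627520e-01  2.16936883e+00 -3.30082410e-04
  8.41641975e-01  1.49336522e+00]
shift [ 0.0068 -0.0782  0.0003] turn [  0.1  -0.  -82.7] clock 19.12
shift [ 0.0247 -0.217   0.0003] turn [ 1.000e-01  0.000e+00 -1.658e+02] clock 19.12
```

play_rows --deltas "0.03 0.007 -0.078 0 0 0 -83;0.03 0.007 -0.078 0 0 0 -83;0.03 0.007 -0.078 0 0 0 -83;0.03 0.007 -0.078 0 0 0 -83;0.03 0.007 -0.078 0 0 0 -83;0.03 0.007 -0.078 0 0 0 -83;0.03 0.007 -0.078 0 0 0 -83;0.03 0.007 -0.078 0 0 0 -83;0.03 0.025 -0.217 0 0 0 -165.8;0.03 0.025 -0.217 0 0 0 -165.8;0.03 0.025 -0.217 0 0 0 -165.8;0.03 0.025 -0.217 0 0 0 -165.8"

```text
clock: 20.62
position: [0.4014, 0.2408, 0.1497]
ee_rot: [-1.238, -2.888, 0.0]
wrist_force: [-0.1, -0.6, -2.3]
grip_width: 0.5
grip_force: 34.9
```

```bash
python3 -c "
from h import *
s=status.read_state();print(s['position'],s['q'])
go(.4264,.242,.15,83.1)"
```

```text
[0.40138007 0.24083235 0.14966475] [ 5.37235562e-01  2.27242264e-01  2.04429507e+00 -2.32648607e-05
  8.70080055e-01 -2.23709452e-01]
shift [-0.0164  0.0189 -0.0003] turn [ -0.    0.  -39.5] clock 20.62
```

play_rows --deltas "0.03 -0.0164 0.019 0 0 0 -39.5;0.03 -0.0164 0.019 0 0 0 -39.5;0.03 -0.0164 0.019 0 0 0 -39.5;0.03 -0.0164 0.019 0 0 0 -39.5;0.03 -0.0164 0.019 0 0 0 -39.5;0.03 -0.0164 0.019 0 0 0 -39.5;0.03 -0.0164 0.019 0 0 0 -39.5"

```text
clock: 21.5
position: [0.4255, 0.2409, 0.15]
ee_rot: [-0.203, -3.135, 0.0]
wrist_force: [0.2, -0.3, -2.6]
grip_width: 0.495
grip_force: 34.9
```

```bash
python3 - <<'E'
from h import *
s=status.read_state();p=s['position'];print(p,s['q'].round(2))
a=np.deg2rad(-6.9);d=np.array([np.cos(a),np.sin(a),0]);n=np.array([-d[1],d[0],0])
g=np.array([p[0],p[1],p[2]-.030])  # underside level at grasp
for c in('top','scene'):
    snap(c,f'{c}5.png')
    for d_ in landmark_of('box_nose',c)[:4]: print(c,ray(c,d_['at'],g[2])[0].round(4),round(d_['score'],2))
    for d_ in landmark_of('press_lip',c)[:1]: print(c,'lip',ray(c,d_['at'],.048)[0].round(4))
    im=cv2.imread(f'pics/{c}5.png')
    T=np.array([.620,.2185,0]);L=lambda x,y,z:T+x*d/1+y*n+np.array([0,0,z])
    for q in [(L(-.077,0,.016),L(.075,0,.056))]: cv2.line(im,*[tuple(map(int,v)) for v in proj(c,np.array(q))],(0,255,0),1)
    b=(130,110,330,290) if c=='top' else (240,210,440,390)
    cv2.imwrite(f'pics/z{c}.png',cv2.resize(im[b[1]:b[3],b[0]:b[2]],None,fx=2,fy=2,interpolation=2))
cv2.imwrite('pics/c5.png',np.hstack([cv2.imread('pics/ztop.png'),cv2.imread('pics/zscene.png')]))
go(.4264,.242,.15,83.1)
E
```

```text
[0.42548635 0.24086157 0.14998299] [ 0.51  0.26  2.   -0.    0.88 -0.93]
top [0.554  0.2273 0.12  ] 0.68
top [ 0.3991 -0.2208  0.12  ] 0.6
top [ 0.8009 -0.1694  0.12  ] 0.58
top [0.5923 0.2052 0.12  ] 0.36
top lip [0.5896 0.2268 0.048 ]
scene [ 0.8573 -0.1201  0.12  ] 0.78
scene [0.5524 0.2292 0.12  ] 0.62
scene [ 0.4418 -0.1622  0.12  ] 0.61
scene [0.4982 0.2345 0.12  ] 0.33
scene lip [0.5744 0.2179 0.048 ]
shift [-0.0011  0.001   0.0001] turn [ 0.   0.  -0.4] clock 21.8
```

View pics/c5.png

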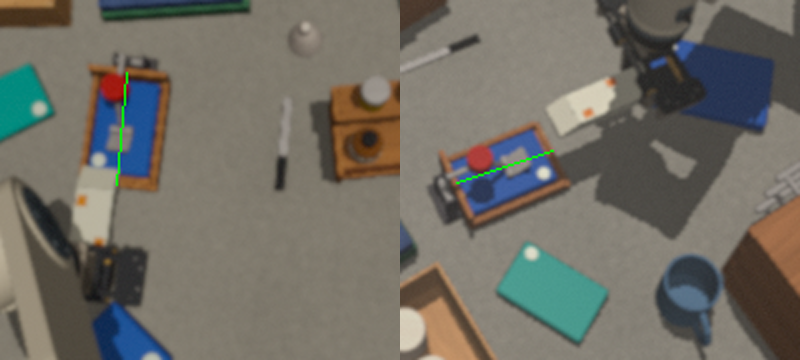

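play_rows --deltas "0.03 -0.001 0.002 0.03 0 0 -0.4;0.03 -0.001 0.002 0.06 0 0 -0.4;0.03 -0.001 0.002 0.08 0 0 -0.4;0.03 -0.001 0.002 0.086 0 0 -0.4;0.03 -0.001 0.002 0.086 0 0 -0.4;0.03 -0.001 0.002 0.086 0 0 -0.4"

```text
clock: 22.55
position: [0.4271, 0.2433, 0.0649]
ee_rot: [0.189, 3.135, 0.001]
wrist_force: [0.2, 0.7, -1.2]
grip_width: 0.499
grip_force: 34.9
```

```bash
python3 - <<'E'
from h import *
s=status.read_state();p=s['position'];print(p,s['wrist_force'])
for c in('top','scene'):
    im=snap(c,f'{c}6.png')
    for d_ in landmark_of('box_nose',c)[:4]: print(c,d_['at'],ray(c,d_['at'],.033)[0].round(4),round(d_['score'],2))
    b=(150,110,240,250) if c=='top' else (250,230,350,330)
    cv2.imwrite(f'pics/z{c}.png',cv2.resize(cv2.imread(f'pics/{c}6.png')[b[1]:b[3],b[0]:b[2]],(360,560) if c=='top' else (430,430),interpolation=2))
a=cv2.imread('pics/ztop.png');b=np.zeros((560,430,3),np.uint8);b[:430]=cv2.imread('pics/zscene.png')
cv2.imwrite('pics/c6.png',np.hstack([a,b]))
a=np.deg2rad(-6.9);d=np.array([np.cos(a),np.sin(a)])
for t in(-.195,-.055): go(.620+t*d[0],.2195+t*d[1],.064,83.1)
E
```

```text
[0.42705313 0.24326153 0.06490558] [ 0.23246648  0.67681164 -1.2081969 ]
top [184.2, 198.5] [0.5536 0.2372 0.033 ] 0.92
top [336.0, 93.3] [ 0.8478 -0.1884  0.033 ] 0.79
top [356.8, 253.2] [ 0.3981 -0.23    0.033 ] 0.65
top [192.8, 177.9] [0.6106 0.2143 0.033 ] 0.32
scene [278.0, 156.6] [ 0.4062 -0.2131  0.033 ] 0.92
scene [161.4, 225.1] [ 0.8426 -0.1772  0.033 ] 0.84
scene [315.1, 285.9] [0.5531 0.2311 0.033 ] 0.74
shift [ 0.0004 -0.0002  0.0007] turn [0. 0. 0.] clock 22.75
shift [-0.1396 -0.0002  0.0008] turn [0. 0. 0.] clock 22.75
```

View pics/c6.png

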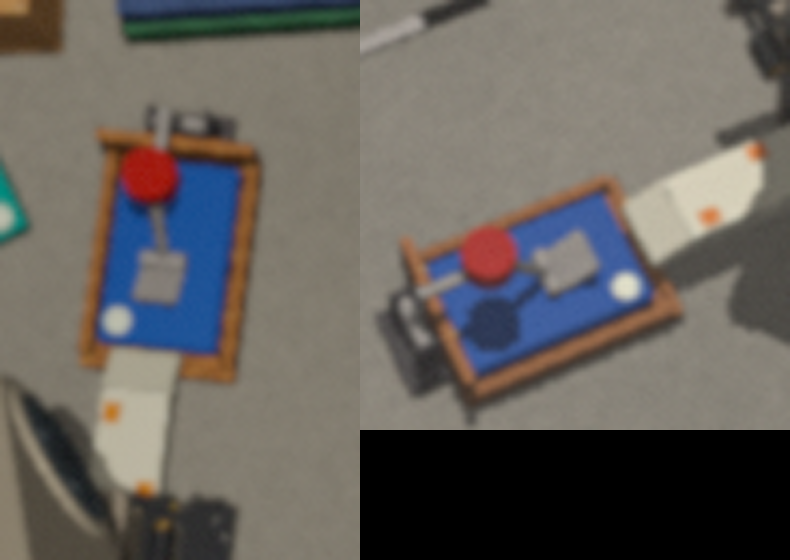

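The nose stands in front of the tray: in the top crop at (142,350), and the tray's front edge has its middle near (160,370). I'll check how much of that is parallax.

```bash
cat > chk.py <<'E'
from h import *
s=status.read_state();p=s['position'];R=Ro.from_rotvec(s['ee_rot']).as_matrix()
d=-R[:,0];n=R[:,1];g=p-[0,0,.031]-.0*d
def box(x,y,z): return g+(x+.055)*d+y*n+np.array([0,0,z])
a=np.deg2rad(-6.9);D=np.array([np.cos(a),np.sin(a),0]);N=np.array([-D[1],D[0],0]);T=np.array([.620,.2195,0])
tr=lambda x,y,z:T+x*D+y*N+np.array([0,0,z])
for c,b,k in(('top',(150,110),4),('scene',(250,230),4.3)):
    f=lambda P:((proj(c,P)[0]-b)*k).round().astype(int).tolist()
    print(c,'nose L/R low',f(box(.075,.023,0)),f(box(.075,-.023,0)),'nose top',f(box(.075,.023,.008)),f(box(.075,-.023,.008)),'break',f(box(.047,.023,.024)),f(box(.047,-.023,.024)))
    print('  tab left/right',f(box(.03,.014,.0245)),f(box(-.02,-.014,.0245)))
    print('  tray front low',f(tr(-.077,.054,0)),f(tr(-.077,-.054,0)),'top',f(tr(-.077,.054,.02)),f(tr(-.077,-.054,.02)),'back top',f(tr(.075,.054,.056)),f(tr(.075,-.054,.056)),'lip',f(tr(-.03,.015,.048)),f(tr(-.03,-.015,.048)))
E
python3 chk.py
```

```text
top nose L/R low [118, 347] [184, 354] nose top [115, 345] [182, 352] break [103, 383] [172, 391]
  tab left/right [113, 410] [145, 489]
  tray front low [83, 366] [235, 382] top [76, 363] [230, 379] back top [93, 136] [250, 153] lip [132, 295] [175, 300]
scene nose L/R low [289, 267] [258, 209] nose top [290, 263] [259, 204] break [330, 237] [298, 178]
  tab left/right [347, 215] [394, 151]
  tray front low [323, 318] [252, 183] top [325, 307] [253, 171] back top [116, 381] [48, 236] lip [237, 269] [218, 230]
```

```bash
cat > prof.py <<'E'
from h import *
a=np.deg2rad(-6.9);D=np.array([np.cos(a),np.sin(a),0]);N=np.array([-D[1],D[0],0]);T=np.array([.620,.2180,0])
ys=np.arange(-.085,.0851,.0005)
for c in('top','scene'):
    im=np.mean([cv2.imread(f'pics/{c}{i}.png').astype(np.float32) for i in((0,3,5) )],0)
    hi=im.max(2)-im.min(2)
    for nm,sg,z in(('left',1,.024 if c=='top' else 0),('right',-1,0 if c=='top' else .024)):
        out=[]
        for x in np.arange(-.05,.051,.005):
            P=T+x*D+ys[:,None]*N+[0,0,z]; uv=proj(c,P).astype(np.float32)
            v=cv2.remap(hi,uv[:,0].reshape(1,-1),uv[:,1].reshape(1,-1),1)[0]
            o=v if sg<0 else v[::-1]; base=o[:30].mean(); k=np.arange(len(o))
            pk=o[:90].max(); i=np.argmax(o>(base+pk)/2); f=(( (base+pk)/2-o[i-1])/(o[i]-o[i-1]))
            e=-.085+(i-1+f)*.0005; out.append(-e*sg if sg>0 else e)
        out=np.array(out)*1000; X=np.arange(-.05,.051,.005)*1000
        print(c,nm,'edge y mm',np.median(out).round(2),'slope deg',np.rad2deg(np.polyfit(X,out,1)[0]).round(2),out.round(1)[::4])
E
python3 prof.py
```

```text
top left edge y mm 55.24 slope deg -0.27 [56.2 55.3 55.2 55.2 54.9 55.3]
top right edge y mm -49.13 slope deg -0.02 [-48.9 -49.4 -49.1 -49.3 -49.  -49.1]
scene left edge y mm 47.83 slope deg -0.4 [47.9 47.9 48.1 47.9 47.8 47.6]
scene right edge y mm -53.5 slope deg 0.53 [-53.8 -53.9 -54.1 -53.5 -53.  -53.4]
```

play_rows --deltas "0.03 -0.01 -0.0008 0.001 0 0 0;0.03 -0.025 -0.0008 0.002 0 0 0;0.03 -0.04 -0.0008 0.002 0 0 0;0.03 -0.055 -0.0008 0.002 0 0 0;0.03 -0.07 -0.0008 0.002 0 0 0;0.03 -0.085 -0.0008 0.002 0 0 0;0.03 -0.1 -0.0008 0.002 0 0 0;0.03 -0.11 -0.0008 0.002 0 0 0;0.03 -0.12 -0.0008 0.002 0 0 0;0.03 -0.125 -0.0008 0.002 0 0 0;0.03 -0.13 -0.0008 0.002 0 0 0;0.03 -0.13 -0.0008 0.002 0 0 0"

```text
clock: 24.25
position: [0.5559, 0.2266, 0.0622]
ee_rot: [0.189, 3.135, 0.0]
wrist_force: [1.3, -0.4, -2.5]
grip_width: 0.497
grip_force: 34.9
```

```bash
sed -i 's/\.2195/.2189/' chk.py; cat > ins.py <<'E'
from h import *
import chk
s=status.read_state();p=s['position'];r=p-chk.T;print('grasp in tray x,y',(r@chk.D).round(4),(r@chk.N).round(4),'z',p[2].round(4),'F tray',(s['wrist_force']@chk.D).round(1),(s['wrist_force']@chk.N).round(1))
go(*(chk.T+chk.D*-.055)[:2],p[2],83.1)
snap('top','t7.png');snap('scene','s7.png')
a=cv2.resize(cv2.imread('pics/t7.png')[110:250,150:240],(360,560),interpolation=2);b=np.zeros((560,430,3),np.uint8);b[:430]=cv2.resize(cv2.imread('pics/s7.png')[230:330,250:350],(430,430),interpolation=2)
cv2.imwrite('pics/c7.png',np.hstack([a,b]))
E
python3 ins.py
```

```text
top nose L/R low [145, 163] [211, 170] nose top [142, 161] [208, 167] break [132, 195] [199, 202]
  tab left/right [141, 220] [173, 297]
  tray front low [84, 366] [236, 382] top [77, 363] [231, 379] back top [94, 136] [251, 153] lip [132, 295] [176, 300]
scene nose L/R low [109, 345] [80, 284] nose top [109, 341] [80, 280] break [149, 315] [119, 254]
  tab left/right [167, 292] [218, 226]
  tray front low [322, 318] [251, 183] top [325, 307] [253, 171] back top [116, 380] [47, 236] lip [237, 268] [217, 229]
grasp in tray x,y -0.0646 -0.0001 z 0.0622 F tray 1.3 -0.2
shift [-0.0096  0.0001  0.    ] turn [0. 0. 0.] clock 24.25
```

View pics/c7.png

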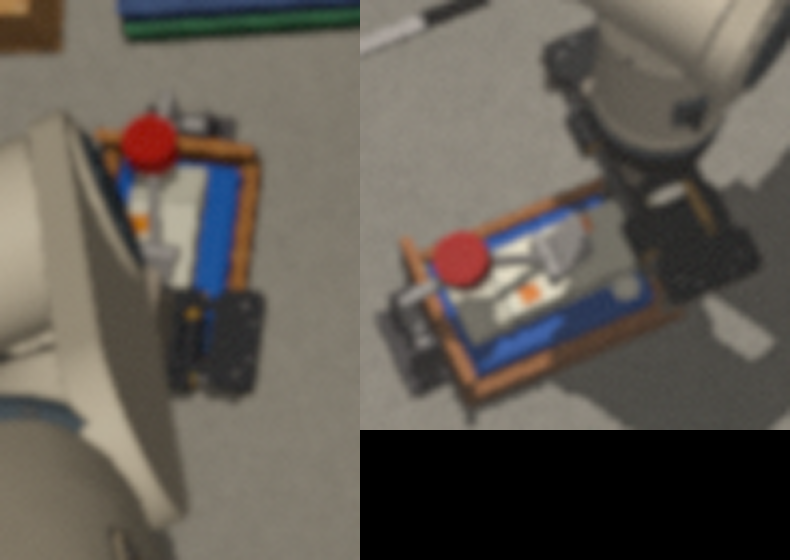

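play_rows --deltas "0.03 -0.004 0 0.0005 0 0 0;0.03 -0.007 0 0.0005 0 0 0;0.03 -0.009 0 0.0005 0 0 0;0.03 -0.009 0 0.0005 0 0 0"

```text
clock: 24.85
position: [0.5647, 0.2254, 0.0616]
ee_rot: [0.189, 3.136, 0.0]
wrist_force: [1.5, -0.2, -2.1]
grip_width: 0.497
grip_force: 34.9
```

play_rows --deltas "0.03 -0.001 0 0 0 0 0;0.03 -0.0015 0 0 0 0 0;0.03 -0.0015 0 0 0 0 0"

```text
clock: 25.22
position: [0.5653, 0.2253, 0.0614]
ee_rot: [-0.189, -3.135, 0.0]
wrist_force: [-4.2, 1.0, -0.5]
grip_width: 0.497
grip_force: 34.9
```

play_rows --deltas "0.03 -0.0005 0 0 0 0 0;0.03 -0.001 0 0 0 0 0;0.03 -0.001 0 0 0 0 0"

```text
clock: 25.6
position: [0.5653, 0.2252, 0.0612]
ee_rot: [-0.189, -3.133, 0.001]
wrist_force: [-7.3, 2.2, -0.1]
grip_width: 0.495
grip_force: 34.9
```

play_rows --deltas "0.03 0 0 0 0 0 0;0.06 0 0 0 0 0 0;0.06 0 0 0 0 0 0;0.06 0 0 0 0 0 0;0.06 0 0 -0.01 0 0 0;0.06 0 0 -0.03 0 0 0;0.06 0.01 0 -0.07 0 0 0;0.06 0.06 0 -0.13 0 0 0;0.06 0.12 0 -0.19 0 0 0;0.06 0.15 -0.05 -0.2 0 0 0;0.06 0.15 -0.11 -0.2 0 0 0;0.06 0.15 -0.16 -0.2 0 0 0"

```text
clock: 27.1
position: [0.3981, 0.0835, 0.264]
ee_rot: [0.184, 3.132, 0.001]
wrist_force: [0.8, -0.3, 0.1]
grip_width: 0.653
grip_force: 0.0
```

play_rows --deltas "0.06 0 -0.06 0 0 0 0;0.06 0 -0.12 0 0 0 0;0.06 0 -0.18 0 0 0 0;0.06 0 -0.18 0 0 0 0;0.06 0 -0.18 0 0 0 0"

```text
clock: 27.72
position: [0.3772, -0.0944, 0.2625]
ee_rot: [0.191, 3.134, 0.0]
wrist_force: [0.0, 0.8, -0.2]
grip_width: 0.652
grip_force: 0.0
```

```bash
python3 - <<'E'
from h import *
a=np.deg2rad(-6.9);D=np.array([np.cos(a),np.sin(a),0]);N=np.array([-D[1],D[0],0]);T=np.array([.620,.2189,0])
for c in('top','scene'):
    im=snap(c,f'{c}8.png'); dr=cv2.imread(f'pics/{c}8.png')
    b=(150,110,240,250) if c=='top' else (250,230,350,330); k=4 if c=='top' else 4.3
    z=cv2.resize(dr[b[1]:b[3],b[0]:b[2]],None,fx=k,fy=k,interpolation=2)
    P=[T+x*D+y*N+[0,0,.054] for x,y in((-.075,-.023),(.047,-.023),(.047,.023),(-.075,.023))]
    cv2.polylines(z,[((proj(c,np.array(P))-b[:2])*k).astype(np.int32)],True,(0,255,0),1)
    cv2.imwrite(f'pics/z{c}.png',z)
a=cv2.imread('pics/ztop.png');b=np.zeros((560,430,3),np.uint8);b[:430]=cv2.imread('pics/zscene.png')
cv2.imwrite('pics/c8.png',np.hstack([a,b])); print(status.read_state()['clock'])
E
```

```text
27.825
```

View pics/c8.png

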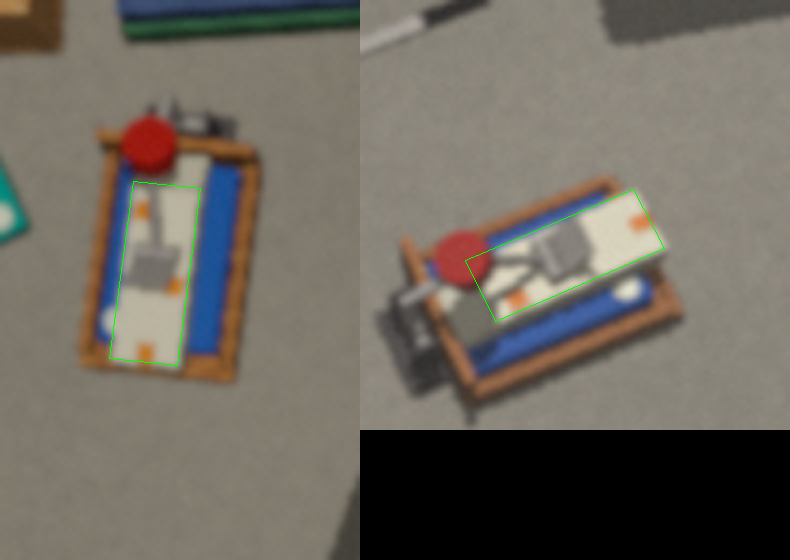

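The last crops show the box on the blue shell under the arm, within about 2 mm of the centred outline. Its nose is at the backboard and all three tabs are down.

```bash
python3 -c "
from h import *
print(ctrl.job_done())"
```

```text
the job is handed in; nothing more can be done
None
```

The job is handed in at about 28 s of the 64 s allowed: the white box came out from under the rack, its three tabs are pressed down, and it now lies nose to the backboard on the blue ice pack, about 2 mm from centre at most, held by the weighted arm.

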